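# Stand the fallen angle plate up and push it home against the stop bar

## Robot

A 6-joint arm with a two-finger parallel gripper is mounted at the origin on a cart in front of the work surface, level with it; the furniture and walls round the work are solid. World frame = base frame: x ahead of the robot, y to its left, z up, the work surface at z = 0. Lengths are in m, angles in degrees, forces in N, time in s.
With the tool pointing down it reaches from about 0.4 to 0.825 m from the base axis. Payload 7 kg.
Tool frame: the origin (TCP) lies midway between the tips of the shut fingers; the grasp point (between the pads) lies r.grip_depth behind it (r.grip_depth is the distance from the TCP to the grasp point, in m); z points along the fingers, y is the line along which they close (so a half turn about z gives the same grasp; the last joint's range is limited). The gripper opens to 88 mm and grips with 3 to 60 N. Pads are 19 mm wide; open, the fingers measure 130 mm over their backs; the gripper's body (78 mm by 193 mm) begins 47 mm behind the grasp point.
Start: joints at [-48.123, 20.546, 0.682, 0, -70.136, -16.507], TCP at [0.289, -0.61, 0.227] pointing down, gripper open.
Joint ranges: [-176.03, 176.03], [-82.01, 121.73], [-58.28, 71.71], [-173.87, 95.51], [-174.79, -0.11], [-173.66, 173.66]. Speed limits (degrees/s): [136.94, 136.94, 172.46, 180, 180, 180].

## Interface

Orientations are given as [roll, pitch, yaw] about the fixed x, y, z axes, in that order (R = Rz(yaw) Ry(pitch) Rx(roll)).
In Python, from plant import r, imaging gives the robot as it stands (r), with the cameras (imaging).
- The arm moves only by the tool creep_tool, called after "Call:" by a JSON object that holds its "op" and its "data". Schema: {"type":"object","properties":{"plan":{"type":"string"},"finger_gap":{"type":"number"},"clamp_n":{"type":"number"},"only":{"type":"string"},"quiet":{"type":"boolean"},"lines":{"type":"string"}},"required":["plan"],"additionalProperties":false}. plan is a string of 1 to 12 rows, parted by semicolons, with the numbers parted by commas; each row has 6 numbers: dx, dy, dz in fractions of the full range, 1 being 500 mm, then a rotation vector rx, ry, rz in fractions of the full range, 1 being 180 degrees; each row is the pose to reach, as a shift and turn from the pose commanded when the call began, along the tool's axes at that moment; what a row does not reach only later rows make up. A row lasts 1/12 s, in which the tool goes at most 0.0417 m and 7.16 degrees, less where a joint would pass 70% of its speed; a pose out of reach is approached as far as the arm can. finger_gap is the finger opening in m, set as the call begins (left out keeps the last). The fingers move at their own pace and stop on an object; clamp_n is the grip in N (left out, the last holds). Time passes only in rows, so rows that do not move let the fingers close. The tool returns the time, the measured TCP pose, the force, the opening and the grip force at its end. only (a regular expression) keeps the lines of the reply that match it, lines (a string "A,B") keeps lines A to B, and quiet returns only ok. No shift or turn number may pass 1 either way. Input that does not fit is refused with a message, and nothing moves.
- r.get_state(): the state, without advancing time (a new reading comes with each control period).
- imaging.capture(name): name is "scene" or "top"; returns a dict with "frame" (384x512x3 uint8, red, green, blue), "z_map" (384x512 float32, m along the optical axis (not along the pixel's ray), 0 where there is no reading), "fx", "fy", "cx", "cy" (pixels), "cam_to_world" (4x4, takes a point from camera to world coordinates). Camera axes: x right, y down, z forward; pixel columns grow to the right and rows downward; lengths in m; the calibration is good to about 2 mm. A picture is of the moment at which its call begins.
- r.close_job(): hands the job in; it is judged then, once.
The state is a dict: "time_s": time; "joints": joint angles; "qd": joint speeds; "joint_torque": joint torques, N m; "tcp_pos": TCP position; "eef_rot": TCP orientation; "contact_force": force on the tool from outside, world axes, zero at the start; "moment": the same for the moment, N m; "gripper_width": finger opening in m; "gripper_force": force on a finger pad.
Only numpy, scipy, OpenCV 4.12 (cv2) and the standard library are available. Lean on these libraries where they do the work, as an engineer would, in place of code of your own. Each camera call takes 0.05 s, during which the arm holds its last target. There are 200 camera calls.

## Task

The L-shaped metal angle plate has fallen over onto its back, so that its shorter leg, the foot, sticks up. Tip it up onto its foot by pushing on it, then push it along the bench until the front edge of the foot sits square and flush against the stop bar. Only push it, never lift it off the bench, and leave the oil filter, the tin, the bearing and the bolt where they are.

Things in the scene. Friction and masses are not known exactly. Their poses are not given: they have to be found in the camera images.
- angle_plate: loose slotted metal L, 0.4-0.65 kg. Wall 100 mm, foot 85 mm from the outer corner; 90 mm wide, 12 mm thick. Origin: middle of the outer corner edge (heel). x: along the wall's outer face, z: along the foot's outer face, y: along the heel. Start: wall flat on the bench (x level), foot straight up (z up) at the end nearest the stop bar. Standing: x up, z level to the bar
- toe (a point): front edge of the foot, middle of its 90 mm, outer face, 85 mm from the heel; on top at the start, on the bench when the plate stands. Pushed near here from the wall's side towards the bar, the plate turns about its heel, which stays in place; past about 55 degrees it falls onto its foot by itself. Standing, it slides on the bench when pushed low on the wall's back
- stop_bar: fixed straight steel bar, 180 mm long, 25 mm wide, 15 mm high with two cap screws whose heads rise 7.5 mm above its top. Origin: at bench level in the middle of the long face that looks to the angle plate; x points away from the plate, into the bar, y along the bar (from -90 to 90 mm)
- oil_filter: bystander: upright blue oil filter, diameter 69 mm, height 75 mm, loose; origin under its centre
- screw_tin: bystander: open grey tin with screws, diameter 68 mm, height 42 mm, loose; origin under its centre
- bearing: bystander: ball bearing lying flat, diameter 52 mm, height 15 mm, loose; origin under its centre
- bolt_m16: bystander: large dark bolt with nut, 27 x 90 x 24 mm, lying along its y, loose; origin under its centre

How it is judged:
By the outcome, as a careful person would: the job done as asked, in the order asked, and still so for the second after the job is handed in, with the robot touching nothing.
It also fails if it takes over 45 s, if anything falls off the work surface, if the arm or the gripper's body presses on something with over 40 N, if the wrist force passes 120 N, or if a joint passes its speed limit or range.

## Working session

There is one attempt and no reset: what is moved stays moved. The work goes in short steps, Python scripts to look and compute and a tool call to move; the robot and the scene stay as the last step left them, time stands still between calls to the robot, and variables do not carry over. Pictures are saved under pics/ and viewed, at most 10 in all, crops included, and the job is handed in when it is done.

```bash
ls; mkdir -p pics
```

Create h.py:
```python
import numpy as np, cv2
from plant import r, imaging
def cap(n,f):
    c=imaging.capture(n); cv2.imwrite(f'pics/{f}.png',c['frame'][:,:,::-1]); np.savez(f'pics/{f}.npz',**{k:np.array(v) for k,v in c.items()}); return c
def cloud(c):
    z=np.array(c['z_map']); v,u=np.mgrid[0:z.shape[0],0:z.shape[1]]
    P=np.stack([(u-c['cx'])/c['fx']*z,(v-c['cy'])/c['fy']*z,z],-1)
    T=np.array(c['cam_to_world']); W=P@T[:3,:3].T+T[:3,3]; W[z==0]=np.nan; return W
```

Run:
```python
from h import *
a=cap('top','t0');b=cap('scene','s0')
s=r.get_state();print(s, r.grip_depth);print(a['cam_to_world'],b['cam_to_world'])
```

```text
pics
plant.py
{'time_s': 0.1, 'joints': array([-4.81233521e+01,  2.05875986e+01,  6.39428327e-01, -1.75196700e-02,
       -7.01344933e+01, -1.65060098e+01]), 'qd': array([-0.01881571, -0.18594113,  0.09493076, -0.08121988, -0.02484517,
        0.02798504]), 'joint_torque': array([-3.03513603e-03, -5.84163415e+01,  2.93753350e+01,  7.01548934e+00,
        1.01879545e-02, -4.48532705e-05]), 'tcp_pos': array([ 0.28900454, -0.60953045,  0.22571711]), 'eef_rot': array([ 1.79916063e+02, -7.69641707e-03, -1.54635322e+02]), 'contact_force': array([0.57909422, 0.70670935, 0.22467549]), 'moment': array([-0.01891591, -0.02000268, -0.06713301]), 'gripper_force': 0.0, 'gripper_width': 0.08753146234825468} 0.0188
[[-0.02389873 -0.99360355  0.11036684  0.43467565]
 [-0.99971123  0.02347529 -0.00513471  0.27231702]
 [ 0.00251098 -0.11045769 -0.99387766  1.04530697]
 [ 0.          0.          0.          1.        ]] [[-0.71827399 -0.46539904  0.51719068  0.07660439]
 [-0.69569908  0.49028157 -0.52500169  0.71551623]
 [-0.00923378 -0.73690414 -0.67593419  0.67554258]
 [ 0.          0.          0.          1.        ]]
```

View pics/t0.png

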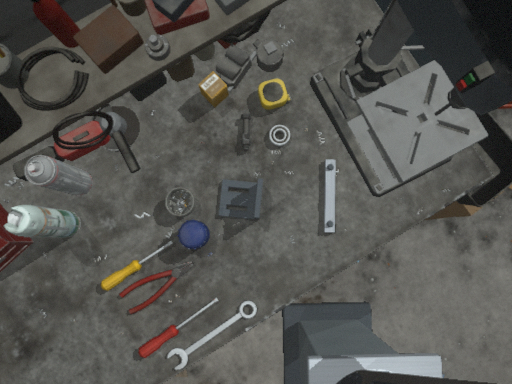

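View pics/s0.png

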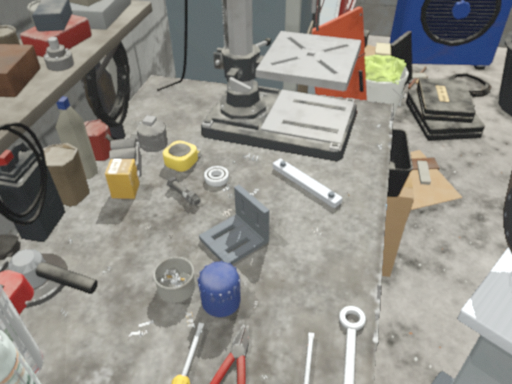

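Top view: the plate is at about (240,199) with its foot up on the right edge (x≈258). The bar is at (330,196), the filter at (194,235), the tin at (180,202), the bolt at (245,132) and the bearing at (280,135). Next I measure these.

Add to h.py:
```python
def rect(P):
    (c,s,a)=cv2.minAreaRect((P[:,:2]*1000).astype(np.float32)); return np.round(c,1),np.round(s,1),round(a,2),len(P)
```

Run:
```python
from h import *
for n in('t0','s0'):
    W=cloud(np.load(f'pics/{n}.npz')); 
    if n=='t0':
        g=np.round(W[199,200:345:4]*1000); print(g.tolist())
        def reg(u0,u1,v0,v1,z0,z1):
            P=W[v0:v1,u0:u1].reshape(-1,3); return P[(P[:,2]>z0)&(P[:,2]<z1)]
        for nm,a in dict(foot=(212,272,172,225,.07,.1),plate=(212,272,172,225,.006,.1),bar=(315,345,150,243,.01,.03),filt=(172,215,215,255,.06,.09),tin=(160,200,182,218,.03,.06),bear=(265,295,120,150,.008,.03),bolt=(232,256,108,160,.008,.05)).items():
            P=reg(*a); print(nm,rect(P),np.round(np.median(P[:,2]),4))
        print('bench',np.nanmedian(W[230:260,240:300,2]))
    P=W.reshape(-1,3); 
    m=(P[:,2]>.07)&(P[:,2]<.1)&(P[:,0]>.3)&(P[:,0]<.65)&(P[:,1]<.4)&(P[:,1]>-.1)
    P=P[m]; print(n,len(P),P.min(0),P.max(0))
```

```text
[[539.0, 413.0, -6.0], [538.0, 402.0, -0.0], [538.0, 392.0, 3.0], [538.0, 383.0, -5.0], [537.0, 372.0, 1.0], [538.0, 362.0, -3.0], [536.0, 351.0, 11.0], [536.0, 342.0, 9.0], [535.0, 332.0, 12.0], [536.0, 322.0, 9.0], [535.0, 312.0, 12.0], [535.0, 302.0, 9.0], [535.0, 292.0, 8.0], [534.0, 283.0, 14.0], [527.0, 273.0, 85.0], [527.0, 264.0, 84.0], [535.0, 253.0, 0.0], [534.0, 243.0, 2.0], [535.0, 233.0, -3.0], [534.0, 223.0, -5.0], [534.0, 213.0, 2.0], [534.0, 203.0, 1.0], [534.0, 193.0, -2.0], [533.0, 183.0, -0.0], [533.0, 173.0, -1.0], [532.0, 164.0, 1.0], [533.0, 153.0, -1.0], [532.0, 143.0, -0.0], [532.0, 133.0, -1.0], [532.0, 123.0, -4.0], [531.0, 114.0, -0.0], [531.0, 104.0, 2.0], [530.0, 96.0, 15.0], [529.0, 87.0, 15.0], [531.0, 74.0, -1.0], [530.0, 64.0, -2.0], [530.0, 54.0, -2.0]]
foot (array([530.6, 267. ]), array([11.9, 90.1]), 82.96, 208) 0.0845
plate (array([548.9, 308.8]), array([ 99.7, 116.2]), 83.06, 1346) 0.012
bar (array([540.2,  91.2]), array([ 26.1, 178.3]), 87.07, 753) 0.0149
filt (array([452.7, 422.1]), array([67.3, 65.7]), 45.52, 654) 0.0722
tin (array([530. , 455.6]), array([66.6, 67. ]), 63.3, 130) 0.0406
bear (array([693.4, 210.4]), array([47.6, 50.2]), 88.28, 266) 0.0142
bolt (array([703.5, 293.9]), array([25.2, 91.1]), 88.75, 296) 0.0183
bench -0.0013716474321372463
t0 236 [0.43927297 0.2579189  0.07006506] [0.57544945 0.39851133 0.08925061]
s0 430 [0.439087   0.25734819 0.07011396] [0.57797624 0.39957355 0.08771954]
```

Add to h.py:
```python
from scipy.spatial.transform import Rotation as Ro
def go(p,yaw,tilt=0):
    """rows from here to TCP p, tool y lateral, tilt: lean back from push direction"""
    s=r.get_state(); R=Ro.from_euler('xyz',s['eef_rot'],degrees=True)
    T=Ro.from_euler('z',yaw,degrees=True)*Ro.from_euler('x',180,degrees=True)*Ro.from_euler('y',tilt,degrees=True)
    d=np.round(R.inv().apply(np.array(p)-s['tcp_pos']),4); w=np.round((R.inv()*T).as_rotvec(degrees=True),2)
    print(d.tolist(),w.tolist(),'len',np.linalg.norm(d),'tool z',T.apply([0,0,1]).round(3),'x',T.apply([1,0,0]).round(3))
```

Run:
```python
from h import *
W=cloud(np.load('pics/t0.npz')).reshape(-1,3)
for a,b in((-.3,-.2),(-.2,-.1),(-.1,0),(0,.1)):
    m=(W[:,1]>a)&(W[:,1]<b)&(W[:,2]>.05)&(W[:,0]>.3); P=W[m]
    print(a,len(P),[ (round(z,2),round(float(P[P[:,2]>z][:,0].min()),3)) for z in(.05,.1,.15,.2) if (P[:,2]>z).any()])
go([.40,-.10,.226],-97.04); go([.53,.305,.226],-97.04)
go([.53,.305,.226],-97.04,30)
```

```text
-0.3 23 [(0.05, 0.632), (0.1, 0.632), (0.15, 0.632)]
-0.2 2548 [(0.05, 0.583), (0.1, 0.583), (0.15, 0.583), (0.2, 0.599)]
-0.1 9298 [(0.05, 0.546), (0.1, 0.546), (0.15, 0.546), (0.2, 0.565)]
0 9324 [(0.05, 0.599), (0.1, 0.599), (0.15, 0.599), (0.2, 0.606)]
[-0.3186, 0.4129, 0.0003] [0.08, 0.04, -57.6] len 0.5215289637210957 tool z [-0.  0. -1.] x [-0.123 -0.992  0.   ]
[-0.6095, 0.7231, 0.0007] [0.08, 0.04, -57.6] len 0.945708385285866 tool z [-0.  0. -1.] x [-0.123 -0.992  0.   ]
[-0.6095, 0.7231, 0.0007] [15.15, 27.44, -56.21] len 0.945708385285866 tool z [-0.061 -0.496 -0.866] x [-0.106 -0.859  0.5  ]
```

The manual's scale: shifts go in shares of 500 mm and turns go in shares of 180 degrees. Converting my numbers, 0.39 m is 0.78, 0.358 m is 0.716, -57.6 degrees is -0.32.

Call:
{"op": "creep_tool", "data": {"plan": "-0.05,0.066,0,0,0,-0.0267;-0.1,0.13,0,0,0,-0.0533;-0.15,0.196,0,0,0,-0.08;-0.2,0.26,0,0,0,-0.1067;-0.25,0.326,0,0,0,-0.1333;-0.3,0.39,0,0,0,-0.16;-0.35,0.456,0,0,0,-0.1867;-0.4,0.52,0,0,0,-0.2133;-0.45,0.586,0,0,0,-0.24;-0.5,0.65,0,0,0,-0.2667;-0.55,0.716,0,0,0,-0.2933;-0.6,0.78,0,0,0,-0.32", "finger_gap": 0.04}}

```text
time_s: 1.1
tcp_pos: [0.3927, -0.1271, 0.2267]
eef_rot: [-180.0, 0.0, -96.8]
contact_force: [1.3, -0.1, 0.3]
gripper_width: 0.0398
gripper_force: 0.0
```

```bash
python3 -c "
from h import *
go([.528,.305,.16],-97.04)"
```

```text
[-0.445, -0.0831, 0.0669] [-0.03, 0.02, 0.24] len 0.4576092437877539 tool z [-0.  0. -1.] x [-0.123 -0.992  0.   ]
```

Scaled: -0.445 m is -0.89, -0.09 m is -0.18.

Call:
{"op": "creep_tool", "data": {"plan": "-0.08,-0.016,0,0,0,0;-0.16,-0.032,0,0,0,0;-0.24,-0.048,0,0,0,0;-0.32,-0.064,0,0,0,0;-0.4,-0.08,0,0,0,0;-0.48,-0.096,0,0,0,0;-0.56,-0.112,0,0,0,0;-0.64,-0.128,0,0,0,0;-0.72,-0.144,0,0,0,0;-0.8,-0.16,0,0,0,0;-0.88,-0.18,0.06,0,0,0;-0.89,-0.18,0.134,0,0,0"}}

```text
time_s: 2.1
tcp_pos: [0.5403, 0.3069, 0.1645]
eef_rot: [-179.6, 0.3, -96.9]
contact_force: [1.2, 0.6, -0.7]
gripper_width: 0.0398
gripper_force: 0.0
```

```bash
python3 -c "
from h import *
go([.535,.305,.062],-97.04); go([.5313,.273,.062],-97.04)"
```

```text
[0.0031, 0.0056, 0.1025] [-0.35, 0.34, 0.18] len 0.10269965920099249 tool z [-0.  0. -1.] x [-0.123 -0.992  0.   ]
[0.0353, 0.0055, 0.1023] [-0.35, 0.34, 0.18] len 0.10835880213439054 tool z [-0.  0. -1.] x [-0.123 -0.992  0.   ]
```

Scaled: 0.1 m is 0.2, 0.003 m is 0.006.

Call:
{"op": "creep_tool", "data": {"plan": "0,0.006,0.06,0,0,0;0,0.006,0.13,0,0,0;0,0.006,0.2,0,0,0;0,0.006,0.2,0,0,0;0,0.006,0.2,0,0,0;0.012,0.006,0.2,0,0,0;0.024,0.006,0.2,0,0,0;0.036,0.006,0.2,0,0,0"}}

```text
time_s: 2.77
tcp_pos: [0.5327, 0.284, 0.0646]
eef_rot: [-179.8, 0.2, -97.0]
contact_force: [0.3, 2.3, 1.1]
gripper_width: 0.0401
gripper_force: 1.4
```

```bash
python3 -c "
from h import *
go([.5313,.273,.062],-97.04)"
```

```text
[0.0111, 0.0001, 0.0026] [-0.16, 0.2, 0.02] len 0.011400877159236477 tool z [-0.  0. -1.] x [-0.123 -0.992  0.   ]
```

Scaled: 0.04 m is 0.08, 0.036 m is 0.072.

Call:
{"op": "creep_tool", "data": {"plan": "0.008,0,0,0,0,0;0.016,0,0,0,0,0;0.024,0,0.002,0,0,0;0.032,0,0.004,0,0,0;0.04,0,0.006,0,0,0;0.048,0,0.008,0,0,0;0.056,0,0.01,0,0,0;0.064,0,0.012,0,0,0;0.072,0,0.014,0,0,0;0.08,0,0.016,0,0,0"}}

```text
time_s: 3.6
tcp_pos: [0.5261, 0.243, 0.0534]
eef_rot: [179.9, -0.1, -97.0]
contact_force: [0.4, 0.7, -0.3]
gripper_width: 0.04
gripper_force: 0.4
```

```bash
python3 -c "
from h import *
print(r.get_state()['contact_force']);cap('scene','s1')"
```

```text
[ 0.35057328  0.72134955 -0.25920088]
```

View pics/s1.png

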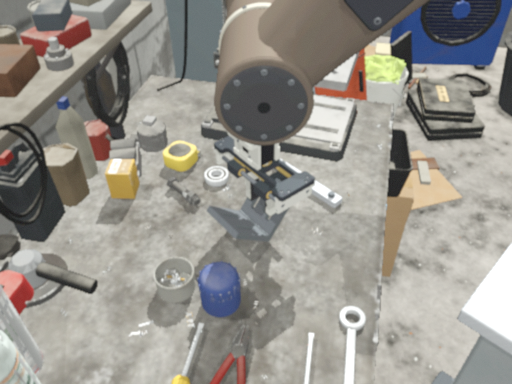

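The plate is turning about its heel: in the scene view its wall is now tilted up at about (245,225), with the fingers inside the L. I keep pushing.

Scaled: 0.028 m is 0.056, 0.024 m is 0.048.

Call:
{"op": "creep_tool", "data": {"plan": "0.008,0,0,0,0,0;0.016,0,0,0,0,0;0.024,0,0,0,0,0;0.032,0,0,0,0,0;0.04,0,0,0,0,0;0.048,0,0,0,0,0;0.056,0,0,0,0,0;0.056,0,0,0,0,0;0.056,0,0,0,0,0;0.056,0,0,0,0,0"}}

```text
time_s: 4.48
tcp_pos: [0.5233, 0.216, 0.0541]
eef_rot: [-180.0, 0.0, -97.0]
contact_force: [0.5, -0.0, 0.1]
gripper_width: 0.0401
gripper_force: 0.0
```

```bash
python3 -c "
from h import *
cap('scene','s2')"
```

```text
(no output)
```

View pics/s2.png

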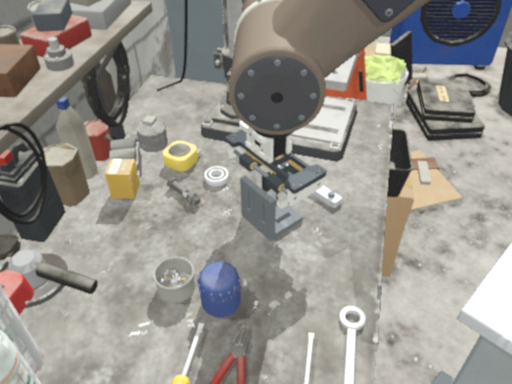

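Standing: the wall is upright at (258,205) and the foot is flat toward the bar. I lift clear, back over the wall and tilt.

Scaled: -0.15 m is -0.3, -0.13 m is -0.26, 30 degrees is 0.1667.

Call:
{"op": "creep_tool", "data": {"plan": "0,0,-0.06,0,0,0;0,0,-0.13,0,0,0;0,0,-0.2,0,0,0;-0.04,0,-0.25,0,0,0;-0.11,0,-0.26,0,0,0;-0.18,0,-0.26,0,0.0333,0;-0.25,0,-0.26,0,0.0667,0;-0.3,0,-0.26,0,0.1,0;-0.3,0,-0.26,0,0.1333,0;-0.3,0,-0.26,0,0.1667,0;-0.3,0,-0.26,0,0.1667,0;-0.3,0,-0.26,0,0.1667,0"}}

```text
time_s: 5.53
tcp_pos: [0.5408, 0.366, 0.1808]
eef_rot: [179.8, -30.2, -96.8]
contact_force: [0.7, -0.2, 0.3]
gripper_width: 0.0402
gripper_force: 0.0
```

Run:
```python
from h import *
for n in('top','scene'):
    W=cloud(cap(n,n+'3')).reshape(-1,3)
    m=(W[:,0]>.44)&(W[:,0]<.62)&(W[:,1]>.12)&(W[:,1]<.29)
    P=W[m]; 
    for z0,z1 in((.09,.105),(.03,.09),(.006,.018)):
        Q=P[(P[:,2]>z0)&(P[:,2]<z1)]; 
        if len(Q)>5: print(n,z0,rect(Q),Q.min(0).round(4),Q.max(0).round(4))
```

```text
top 0.09 (array([528.9, 252.3]), array([11.9, 89.9]), 82.89, 215) [0.4846 0.2421 0.095 ] [0.5735 0.2625 0.1044]
top 0.006 (array([521.8, 222.1]), array([160.6, 107.5]), 0.32, 958) [0.4417 0.1686 0.0062] [0.6023 0.2763 0.0178]
scene 0.09 (array([527.9, 254.4]), array([14. , 91.6]), 82.48, 361) [0.482 0.243 0.09 ] [0.5741 0.2654 0.1033]
scene 0.03 (array([529.1, 254. ]), array([15.1, 93.5]), 83.26, 790) [0.4824 0.2476 0.0301] [0.576  0.267  0.0899]
scene 0.006 (array([521.4, 233.1]), array([121. , 136.1]), 76.48, 723) [0.4417 0.1694 0.006 ] [0.6009 0.277  0.018 ]
```

View pics/top3.png

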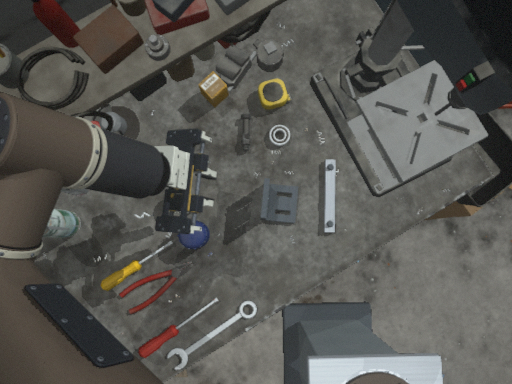

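Standing plate: the wall centre is (0.529,0.252) with its normal at 82.9°, and the toe is 69 mm from the bar face. The bystanders are unmoved. I go to the standoff behind the wall with the yaw matched to the bar.

```bash
python3 -c "
from h import *
go([.532,.290,.178],-92.93,30);go([.532,.290,.018],-92.93,30);go([.532,.290,.018],-96.8,30)"
```

```text
[0.0625, 0.0004, 0.0429] [2.05, 0.08, -3.55] len 0.07580778324156431 tool z [-0.026 -0.499 -0.866] x [-0.044 -0.865  0.5  ]
[-0.0173, 0.0004, 0.1815] [2.05, 0.08, -3.55] len 0.18232306491500191 tool z [-0.026 -0.499 -0.866] x [-0.044 -0.865  0.5  ]
[-0.0173, 0.0004, 0.1815] [0.11, 0.08, -0.19] len 0.18232306491500191 tool z [-0.059 -0.496 -0.866] x [-0.103 -0.86   0.5  ]
```

Scaled: 0.1815 m is 0.363, 0.1538 m is 0.3076, -3.5 degrees is -0.0194.

Call:
{"op": "creep_tool", "data": {"plan": "0.06,0,0.04,0.0056,0,-0.01;0.125,0,0.086,0.0111,0,-0.0194;0.125,0,0.086,0.0111,0,-0.0194;0.093,0,0.1414,0.0111,0,-0.0194;0.0612,0,0.1968,0.0111,0,-0.0194;0.0292,0,0.252,0.0111,0,-0.0194;-0.0026,0,0.3076,0.0111,0,-0.0194;-0.0346,0,0.363,0.0111,0,-0.0194;-0.0346,0,0.363,0.0111,0,-0.0194;-0.0346,0,0.363,0.0111,0,-0.0194"}}

```text
time_s: 6.47
tcp_pos: [0.5324, 0.2886, 0.0191]
eef_rot: [180.0, -30.0, -93.0]
contact_force: [-0.6, 0.7, 1.2]
gripper_width: 0.0399
gripper_force: 0.0
```

```bash
python3 -c "
from h import *
cap('scene','s4')
go([.532,.290,.018],-92.93,30)
nb=np.array([.0511,.9987,0])
go(np.array([.532,.290,.018])-.04*nb,-92.93,30)"
```

```text
[-0.0013, 0.0013, 0.002] [-0.01, 0.11, -0.12] len 0.002716615541441225 tool z [-0.026 -0.499 -0.866] x [-0.044 -0.865  0.5  ]
[0.0333, 0.0012, 0.022] [-0.01, 0.11, -0.12] len 0.03992906209767517 tool z [-0.026 -0.499 -0.866] x [-0.044 -0.865  0.5  ]
```

View pics/s4.png

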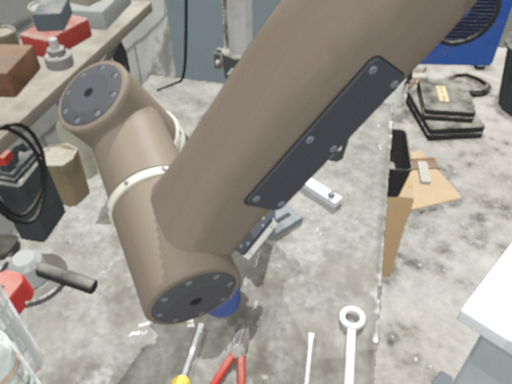

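Scaled: 0.0528 m is 0.1056, 0.008 m is 0.016.

Call:
{"op": "creep_tool", "data": {"plan": "0.014,0,0.008,0,0,0;0.0278,0,0.016,0,0,0;0.0364,0,0.021,0,0,0;0.045,0,0.026,0,0,0;0.0536,0,0.031,0,0,0;0.0624,0,0.036,0,0,0;0.071,0,0.041,0,0,0;0.0796,0,0.046,0,0,0;0.0884,0,0.051,0,0,0;0.097,0,0.056,0,0,0;0.1056,0,0.061,0,0,0;0.1056,0,0.061,0,0,0"}}

```text
time_s: 7.52
tcp_pos: [0.5297, 0.2288, 0.0189]
eef_rot: [-179.9, -29.9, -93.0]
contact_force: [2.7, 3.2, 0.6]
gripper_width: 0.04
gripper_force: 1.3
```

Create m.py:
```python
from h import *
import sys
t=cap('top',sys.argv[1]); W=cloud(t).reshape(-1,3)
m=(W[:,0]>.44)&(W[:,0]<.62)&(W[:,1]>.11)&(W[:,1]<.29)&(W[:,2]>.006)
P=W[m]
for z0,z1 in((.09,.105),(.006,.018)):
    Q=P[(P[:,2]>z0)&(P[:,2]<z1)]
    print(z0,rect(Q),Q.min(0).round(4)) if len(Q)>5 else 0
print(r.get_state()['contact_force'])
```

```bash
python3 m.py top5
```

```text
0.09 (array([530.8, 247.6]), array([ 83. , 173.4]), 89.89, 485) [0.4441 0.2061 0.09  ]
0.006 (array([521.6, 177.2]), array([ 83.9, 160.8]), 87.86, 894) [0.4416 0.1337 0.006 ]
[1.24084803 1.9057434  1.30447808]
```

Call:
{"op": "creep_tool", "data": {"plan": "0.0086,0,0.005,0,0,0;0.0174,0,0.01,0,0,0;0.026,0,0.015,0,0,0;0.0346,0,0.02,0,0,0;0.0416,0,0.024,0,0,0;0.045,0,0.026,0,0,0;0.0468,0,0.027,0,0,0;0.0468,0,0.027,0,0,0"}}

```text
time_s: 8.23
tcp_pos: [0.5279, 0.202, 0.0184]
eef_rot: [-180.0, -30.0, -93.0]
contact_force: [0.6, 4.8, 3.9]
gripper_width: 0.0397
gripper_force: 2.1
```

Run:
```python
from h import *
cap('top','top6'); im=cv2.imread('pics/top6.png')[130:260,230:360]; cv2.imwrite('pics/top6c.png',cv2.resize(im,None,fx=4.5,fy=4.5,interpolation=cv2.INTER_CUBIC))
W=cloud(np.load('pics/top6.npz')).reshape(-1,3)
Q=W[(W[:,0]>.47)&(W[:,0]<.575)&(W[:,1]>.1)&(W[:,1]<.16)&(W[:,2]>.006)&(W[:,2]<.02)]
# front edge y per x bin, from pts with y>0.107
for x in np.arange(.475,.575,.01):
    q=Q[abs(Q[:,0]-x)<.005]; a=q[q[:,1]>.1]; print(round(x,3),np.sort(a[:,1])[:3].round(4))
```

```text
0.475 [0.1006 0.1009 0.1009]
0.485 [0.1003 0.1004 0.1008]
0.495 [0.1002 0.1003 0.1006]
0.505 [0.1002 0.1003 0.1004]
0.515 [0.1015 0.1015 0.1017]
0.525 [0.1008 0.1012 0.1013]
0.535 [0.1006 0.1006 0.1007]
0.545 [0.1005 0.1007 0.1007]
0.555 [0.1002 0.1005 0.1021]
0.565 [0.1    0.1002 0.1006]
```

View pics/top6c.png

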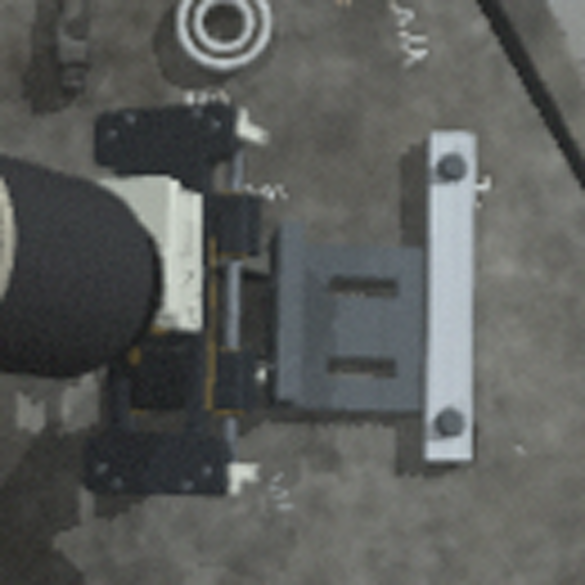

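The crop shows the plate square, with its foot edge (x≈425) a few mm from the bar face (x≈428). I creep in and watch the force.

Scaled: 0.0026 m is 0.0052, 0.0017 m is 0.0034.

Call:
{"op": "creep_tool", "data": {"plan": "0.0018,0,0.001,0,0,0;0.0034,0,0.002,0,0,0;0.0052,0,0.003,0,0,0;0.0052,0,0.003,0,0,0"}}

```text
time_s: 8.62
tcp_pos: [0.5278, 0.1992, 0.0182]
eef_rot: [-180.0, -30.0, -93.0]
contact_force: [0.7, 5.4, 2.5]
gripper_width: 0.0397
gripper_force: 2.6
```

Call:
{"op": "creep_tool", "data": {"plan": "0.0018,0,0.001,0,0,0;0.0034,0,0.002,0,0,0;0.0034,0,0.002,0,0,0"}}

```text
time_s: 8.87
tcp_pos: [0.528, 0.199, 0.0183]
eef_rot: [-179.9, -29.8, -93.0]
contact_force: [-2.4, 11.7, 4.8]
gripper_width: 0.0402
gripper_force: 5.4
```

Scaled: -0.18 m is -0.36, -0.14 m is -0.28.

Call:
{"op": "creep_tool", "data": {"plan": "0.0006,0,0.0004,0,0,0;0.0006,0,0.0004,0,0,0;0.0006,0,0.0004,0,0,0;-0.006,0,-0.0034,0,0,0;-0.014,0,-0.008,0,0,0;-0.034,0,-0.02,0,0,0;-0.068,0,-0.04,0,0,0;-0.1,0,-0.12,0,0,0;-0.1,0,-0.2,0,0,0;-0.1,0,-0.28,0,0,0;-0.1,0,-0.36,0,0,0;-0.1,0,-0.36,0,0,0"}}

```text
time_s: 9.87
tcp_pos: [0.5369, 0.3356, 0.1555]
eef_rot: [-179.6, -29.6, -93.0]
contact_force: [0.3, 1.4, 2.1]
gripper_width: 0.0399
gripper_force: 0.0
```

Run:
```python
from h import *
t=cap('top','top7');s=cap('scene','s7')
a=cv2.imread('pics/top7.png')[150:240,255:345]; b=cv2.imread('pics/s7.png')[140:260,220:360]
cv2.imwrite('pics/c7.png',np.hstack([cv2.resize(a,(400,400),interpolation=2),cv2.resize(b,(400,343),interpolation=2)] if 0 else [cv2.resize(a,(400,400),interpolation=2),cv2.resize(b,(400,400),interpolation=2)]))
W=cloud(t); P=W.reshape(-1,3)
def box(x0,x1,y0,y1,z0,z1):
    return P[(P[:,0]>x0)&(P[:,0]<x1)&(P[:,1]>y0)&(P[:,1]<y1)&(P[:,2]>z0)&(P[:,2]<z1)]
print('wall',rect(box(.46,.6,.15,.23,.09,.106)))
print('foot+wall',rect(box(.46,.58,.105,.23,.006,.106)))
V=cloud(s).reshape(-1,3);P=V
print('wall s',rect(box(.46,.6,.15,.23,.09,.106)))
print(r.get_state()['contact_force'])
```

```text
wall (array([525.5, 183.9]), array([11.7, 89.5]), 87.85, 232)
foot+wall (array([515.9, 149.2]), array([ 89.4, 107.1]), 88.69, 1192)
wall s (array([525.8, 185.4]), array([15.7, 92.6]), 85.82, 348)
[ 0.21338959 -0.22865148 -0.50469582]
```

View pics/c7.png

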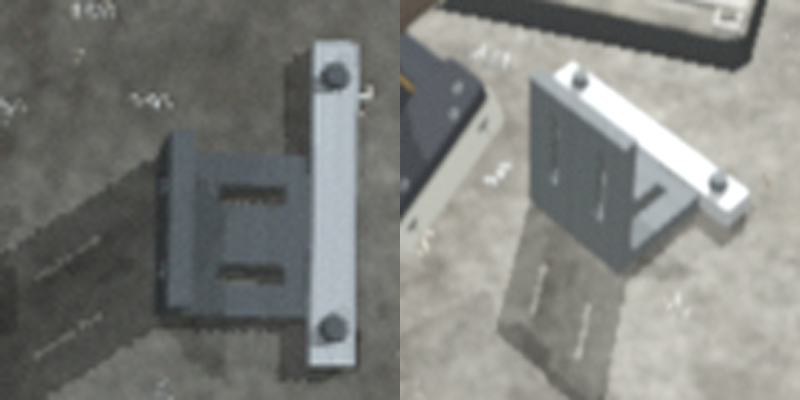

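Left, the foot edge (x≈307) meets the bar face (x≈310). Right, the plate stands against the bar. I check squareness with subpixel edge fits before handing in.

Run:
```python
from h import *
im0=cv2.imread('pics/t0.png',0).astype(float);c=np.load('pics/top7.npz');im=cv2.imread('pics/top7.png',0).astype(float)
T=c['cam_to_world']
def line(img,u0,u1,v0,v1,z,sgn):
    g=np.gradient(cv2.GaussianBlur(img,(0,0),.8),axis=1)*sgn; pts=[]
    for v in range(v0,v1):
        w=np.clip(g[v,u0:u1],0,None); k=w.argmax(); lo,hi=max(0,k-2),min(len(w),k+3); u=u0+(w[lo:hi]*np.arange(lo,hi)).sum()/w[lo:hi].sum()
        d=T[:3,:3]@[(u-c['cx'])/c['fx'],(v-c['cy'])/c['fy'],1]; s=(z-T[2,3])/d[2]; pts.append((T[:3,3]+s*d)[:2])
    p=np.array(pts); q=np.polyfit(p[:,0],p[:,1],1); res=p[:,1]-np.polyval(q,p[:,0]); k=abs(res)<2.5*np.median(abs(res))+1e-6; q=np.polyfit(p[k,0],p[k,1],1)
    print('slope deg',np.degrees(np.arctan(q[0])).round(2),'y at .52: %.4f  at .48: %.4f at .56: %.4f'%tuple(np.polyval(q,[.52,.48,.56])),'rms %.2f mm'%(res[k].std()*1e3))
for i,n in((im0,'t0'),(im,'top7')):
    print(n); line(i,321,330,166,228,.015,1); line(i,331,341,166,228,.015,-1)
print('wall left/right top edges'); line(im,287,297,183,217,.1,1) if 0 else None
for u in range(286,330): print(u,[int(im[v,u]) for v in(184,190,200,210,217,219)],end=' ')
```

```text
t0
slope deg -3.49 y at .52: 0.1053  at .48: 0.1077 at .56: 0.1028 rms 0.54 mm
slope deg -3.27 y at .52: 0.0812  at .48: 0.0835 at .56: 0.0789 rms 0.69 mm
top7
slope deg -3.26 y at .52: 0.1050  at .48: 0.1072 at .56: 0.1027 rms 0.73 mm
slope deg -3.37 y at .52: 0.0812  at .48: 0.0836 at .56: 0.0789 rms 0.61 mm
wall left/right top edges
286 [110, 74, 65, 72, 73, 76] 287 [116, 74, 64, 73, 76, 72] 288 [114, 72, 67, 77, 74, 73] 289 [106, 70, 62, 74, 65, 65] 290 [89, 55, 53, 52, 48, 48] 291 [51, 63, 51, 67, 46, 47] 292 [52, 70, 56, 72, 65, 54] 293 [76, 79, 83, 88, 97, 64] 294 [97, 101, 97, 96, 98, 60] 295 [96, 99, 98, 98, 96, 61] 296 [99, 99, 97, 96, 94, 72] 297 [99, 97, 94, 95, 97, 74] 298 [98, 93, 89, 83, 89, 85] 299 [91, 81, 80, 77, 83, 84] 300 [91, 81, 78, 76, 82, 80] 301 [90, 84, 77, 81, 86, 83] 302 [93, 93, 78, 82, 79, 82] 303 [93, 86, 79, 82, 82, 84] 304 [91, 88, 78, 64, 87, 83] 305 [93, 90, 83, 59, 87, 88] 306 [97, 89, 99, 56, 96, 96] 307 [95, 92, 96, 59, 96, 95] 308 [94, 88, 98, 60, 96, 98] 309 [90, 91, 96, 55, 98, 97] 310 [91, 91, 92, 59, 97, 98] 311 [93, 93, 94, 63, 100, 98] 312 [91, 96, 98, 62, 97, 99] 313 [93, 96, 100, 59, 95, 97] 314 [96, 97, 95, 60, 93, 98] 315 [102, 97, 93, 61, 94, 93] 316 [98, 95, 96, 63, 95, 95] 317 [100, 94, 97, 64, 97, 94] 318 [92, 98, 95, 72, 95, 96] 319 [78, 98, 97, 92, 98, 96] 320 [77, 98, 97, 96, 97, 99] 321 [76, 97, 99, 97, 98, 97] 322 [68, 96, 97, 94, 93, 99] 323 [66, 97, 98, 92, 97, 94] 324 [76, 103, 103, 104, 123, 120] 325 [130, 134, 140, 161, 170, 170] 326 [184, 184, 184, 186, 187, 185] 327 [188, 187, 184, 183, 185, 185] 328 [188, 185, 185, 186, 186, 186] 329 [187, 187, 187, 185, 182, 182]
```

Run:
```python
from h import *
for n in('s7',):
    P=cloud(np.load(f'pics/{n}.npz')).reshape(-1,3)
    q=P[(P[:,0]>.475)&(P[:,0]<.58)&(P[:,1]>.16)&(P[:,1]<.21)&(P[:,2]>.02)&(P[:,2]<.092)]
    A=np.c_[q[:,0],q[:,2],np.ones(len(q))]
    for _ in range(8):
        s=np.linalg.lstsq(A,q[:,1],rcond=None)[0]; e=q[:,1]-A@s; k=abs(e)<2.5*np.median(abs(e)); A,q=A[k],q[k]
    print(n,len(q),'yaw slope',np.degrees(np.arctan(s[0])).round(2),'lean',np.degrees(np.arctan(s[1])).round(2),'back y at .525,z0: %.4f'%(s[0]*.525+s[2]),'rms',e.std())
c=np.load('pics/top7.npz');im=cv2.imread('pics/top7.png',0).astype(float);T=c['cam_to_world']
P=cloud(c)
# wall top points: mean y per row
m=(P[...,2]>.09)&(P[...,2]<.108)&(P[...,0]>.46)&(P[...,0]<.6)&(P[...,1]>.16)&(P[...,1]<.21)
q=P[m]; print('wall top fit',len(q),np.degrees(np.arctan(np.polyfit(q[:,0],q[:,1],1)[0])))
g=np.gradient(cv2.GaussianBlur(im,(0,0),.8),axis=1)
for nm,u0,u1,v0,v1,z in(('walltop back',290,296,182,216,.1),('bar at foot',321,329,188,219,.015),('bar whole',321,329,164,230,.015)):
    p=[]
    for v in range(v0,v1):
        w=np.clip(g[v,u0:u1],0,None); u=u0+(w*np.arange(u1-u0)).sum()/w.sum()
        d=T[:3,:3]@[(u-c['cx'])/c['fx'],(v-c['cy'])/c['fy'],1]; s=(z-T[2,3])/d[2]; p.append((T[:3,3]+s*d)[:2])
    p=np.array(p);f,C=np.polyfit(p[:,0],p[:,1],1,cov=True); print(nm,np.degrees(np.arctan(f[0])).round(2),'+-',np.degrees(C[0,0]**.5).round(2),np.polyval(f,.525).round(4))
```

```text
s7 668 yaw slope -3.01 lean 0.01 back y at .525,z0: 0.1910 rms 0.000640744942769886
wall top fit 232 -2.5822123673570507
walltop back -3.54 +- 0.13 0.1899
bar at foot -3.65 +- 0.08 0.1042
bar whole -3.0 +- 0.15 0.1049
```

```bash
python3 -c "
from plant import r, imaging
print(r.get_state()['contact_force'],r.close_job())"
```

```text
the job is handed in; nothing more can be done
[ 0.21338959 -0.22865148 -0.50469582] None
```

The plate was tipped onto its foot and pushed up to the stop bar; it measures flush (about 1 mm) and square within the roughly half-degree measurement noise, and the job is handed in, though I did not re-measure the bystanders at the end.

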